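# Check the trolley's hand brake lever

## Task

Check the hand brake of the specimen trolley on the bench: with the backs or tips of the fingers, press the long brake lever with the ball end in towards its bar until it comes up against its stop, short of the bar, and keep it there for a good second without forcing it. Then ease it all the way back out under your fingers, without letting it snap, and move clear. Only push: do not take the lever between the fingers, and leave the short-levered handle, the jars and everything else on the bench where they are.

Things in the scene. Friction and masses are not known exactly. Their poses are not given: they have to be found in the camera images.
- brake_handle: Trolley push-handle section on a fixed dark steel plate (120 x 260 x 14 mm). Origin: centre of the plate's underside; z up, own y along the bar, own -x = lever side, facing the robot within 20 deg. Level bar, axis 110 mm up over the plate's middle, 260 mm long, 28 mm thick at its black grip; clamp for the lever at y = +88 mm. All under 127 mm high. Stands left or right.
- brake_lever (a joint): Brake lever angle, rad: 0 = let out (as found, spring-held), growing as pressed towards the bar, 0.40 = hard against its stop, blade parallel to the bar with 25 mm of clear gap left; it never touches the bar. The spring returns it. At 110 mm from the pivot it takes about 2.5 N to start and 6.5 N to reach the stop.
- brake_pivot (a point): Pivot of the long straight brake lever: bare aluminium bar 150 mm long, 12 thick, 22 tall, 24 mm ball on its free end. This point: on the vertical pivot axis, mid-height, at (-45, 100, 110) mm in the brake handle's frame; turns with the lever: own x from pivot to free end, own y the way it is pressed (towards the bar), z up. Let out, it makes 0.40 rad with the bar, free end away from it. Swings level about own +z.
- brake_press (a point): Point on the outer face of the brake blade (the face away from the bar), 110 mm from the pivot, at mid-height; moves with the blade (same axes). From out to stop it travels 44 mm.
- tilt_handle: The tilt-release handle, not part of this job: same plate, bar, posts and clamp as the brake handle, but with a short, stubby lever. Origin and axes as for the brake handle. Stands on the other side.
- tilt_lever (a joint): Angle of the short lever (70 mm long, 30 mm tall, no ball) of the tilt-release handle, rad: 0 = let out, 0.40 = pressed in. Leave it at 0.
- jar_a: Bystander: clear plastic specimen jar with white lid, 78 mm across the lid, 75 mm tall; stands near the free end of the brake lever. Origin at the centre of its underside.
- jar_b: Bystander: clear jar with white lid, 66 mm across, 60 mm tall; stands beyond the brake handle. Origin at the centre of its underside.
- jar_c: Bystander: clear jar with white lid, 78 mm across, 85 mm tall; stands on the robot's side of the tilt-release handle. Origin at the centre of its underside.
- jar_d: Bystander: clear jar with white lid, 66 mm across, 60 mm tall; stands beyond the tilt-release handle. Origin at the centre of its underside.
- dish: Bystander: shallow glass dish, 90 mm across, 16 mm tall, nearest the robot. Origin at the centre of its underside.
- screwdriver: Bystander: screwdriver lying on the bench, left front.
- wrench: Bystander: small spanner lying on the bench, right front.

How it is judged:
On the way, in this order (a step that is already met when the one before it is completed fails the run):
1. the brake lever is pressed in against its stop by the fingers and kept there for 0.8 s (value of joint brake_lever above 0.37 rad and contact force between the fingers and brake_lever above 1 N), for 0.8 s.
2. the brake lever is back out (value of joint brake_lever below 0.03 rad), for 0.1 s.
At the end, for the whole second after the job is handed in: The brake lever was held against its stop (above 0.37 rad) for 0.8 s, is back out (within 0.03 rad), the short lever is out (within 0.03 rad), and every bystander is within 20 mm of where it stood (value of joint each of brake_lever, tilt_lever below 0.03 rad and distance of each of jar_a, jar_b, jar_c, jar_d, dish, screwdriver, wrench from where it was at the start of the episode below 0.02 m); the robot touches nothing.
It fails at once if the brake lever snaps back (faster than 3 rad/s) (velocity of joint brake_lever below -3 rad/s).
It fails at once if the lever is forced (more than 45 N from the fingers) (contact force between the fingers and brake_lever above 45 N).
It fails at once if the brake blade is taken between the fingers (contact force between the fingers and brake_lever above 0.5 N and y of the grasp point in the frame of brake_pivot above -0.004 m and z of the grasp point in the frame of brake_pivot below 0.016 m).
It fails at once if the short lever is moved (more than 0.06 rad) (value of joint tilt_lever above 0.06 rad).
It fails at once if a jar, the dish or a tool is moved more than 20 mm or lifted (distance of any of jar_a, jar_b, jar_c, jar_d, dish, screwdriver, wrench from where it was at the start of the episode above 0.02 m).
It also fails if it takes over 38 s, if anything falls off the work surface, if the arm or the gripper's body presses on something with over 40 N, if the wrist force passes 120 N, or if a joint passes its speed limit or range.

## Robot

A 6-joint arm with a two-finger parallel gripper is mounted at the origin on the work surface. World frame = base frame: x ahead of the robot, y to its left, z up, the work surface at z = 0. Lengths are in m, angles in rad, forces in N, time in s.
With the tool pointing down it reaches from about 0.35 to 0.875 m from the base axis. Payload 4.2 kg.
Tool frame: the origin (TCP) lies at the very end of the fingers, on their centre line; the grasp point (between the pads) lies 19 mm behind it; z points along the fingers, y is the direction in which the jaws open and shut (so a half turn about z gives the same grasp; the last joint's range is limited). The gripper opens to 85 mm and grips with 20 to 120 N. Pads are 22 mm wide; open, the fingers measure 114 mm over their backs; the gripper's body (76 mm by 85 mm) begins 54 mm behind the grasp point. The pads swing forward as they close: fully open they stand 13 mm farther back than shut.
Start: joints at [-0.975, 0.385, 0.008, 0, -1.194, -0.259], TCP at [0.207, -0.59, 0.231] pointing down, gripper open.
Joint ranges: [-3.14, 3.14], [-1.21, 2.06], [-1.07, 1.41], [-3.16, 2.05], [-2.99, -0.16], [-3.1, 3.1]. Speed limits (rad/s): [2.79, 2.79, 3.14, 3.14, 3.14, 3.14].

## Interface

Orientations are given as a unit quaternion [w, x, y, z].
In Python, from cell import read_state, capture, camera_info, finish_job, trace gives the robot as it stands.
- The arm moves only by the tool move_arm, never from a script. Its arguments are lists of equal length, an entry for each row: "grip": the opening, from 0 (shut) to 1 (fully open); "linear": the shift along the tool's x, y, z in m, a list of three; "twist": the turn about the tool's z in degrees. In form: {"grip": [grip, ...], "linear": [[tx, ty, tz], ...], "twist": [twist, ...]}. A call has 1 to 8 rows; each row shifts and turns the commanded pose from where the row before left it, along the tool's axes as they then stand; what a row does not reach is not made up. A row lasts 1/8 s, in which the tool goes at most 62.5 mm and 10.7 degrees, less where a joint would pass 70% of its speed; a pose out of reach is approached as far as the arm can. A call is refused whole if a number of a shift passes 0.0625 or a number of a turn 10.7, either way. A call with a gripper value outside its range is refused whole. The fingers move at their own pace and stop on an object; "force" is the grip in N (left out, the last holds). Time passes only in rows, so rows that do not move let the fingers close. It gives the time, the measured TCP pose, the force and the opening at its end, in the units of the state.
- read_state(): the state, without advancing time (a new reading comes with each control period).
- capture(name): name is "side" or "top" or "wrist"; returns (picture, depth): 420x560x3 uint8, red, green, blue; 420x560 float32, m along the optical axis (not along the pixel's ray), 0 where there is no reading.
- camera_info(name): a dict with "fx", "fy", "cx", "cy" (pixels), "dist" ([k1, k2, p1, p2, k3] as OpenCV has them; the pictures are not rectified), "world_from_camera" (4x4, takes a point from camera to world coordinates); the wrist camera has in their place "hand_eye" (4x4, takes a point from camera to tool coordinates, whose origin is the TCP and whose axes are the flange's). Camera axes: x right, y down, z forward; pixel columns grow to the right and rows downward; lengths in m; the calibration is good to about 2 mm. A picture is of the moment at which its call begins: read the wrist's pose just before it. camera_info takes no time and is no camera call.
- finish_job(): hands the job in, once; it reports no verdict.
Trained networks look in the newest picture that a camera, given by its name, has taken for a name from the list of things; names that differ only in an ending like _2 or _b are one class to them, and where a whole thing is asked for, a point or a joint stands for the part that bears it (a point fixed in the world has none). Each returns a list of dicts, best first, with "confidence" (0 to 1); they miss things now and then, are a little off and sometimes report something else, mostly with a low value. They report only what shows in the picture. A call takes as long as a camera call.
- trace(camera, name): "pixels" (420x560 bool, what is visible of it) and "extent" ([left, top, right, bottom] in pixels, round what is visible of it).
The state is a dict: "time": time; "qpos": joint angles; "joint_velocities": joint speeds; "joint_efforts": joint torques, N m; "tool_pos": TCP position; "ee_rot": TCP orientation; "force": force on the tool from outside, world axes, zero at the start; "torque": the same for the moment, N m; "grip_width": finger opening in m.
Only numpy, scipy, OpenCV 4.12 (cv2) and the standard library are available. Lean on these libraries where they do the work, as an engineer would, in place of code of your own. Each camera call takes 0.05 s, during which the arm holds its last target. There are 200 camera calls.

## Working session

There is one attempt and no reset: what is moved stays moved. The work goes in short steps, Python scripts to look and compute and a tool call to move; the robot and the scene stay as the last step left them, time stands still between calls to the robot, and variables do not carry over. Pictures are saved under pics/ and viewed, about 8 in all and at most 12, crops included, and the job is handed in when it is done.

Besides the shell and the picture viewer there is one more tool, called after "Request:" by a JSON object that holds its "fn" and its "kwargs". move_arm: Moves the arm, as the interface text tells. Its arguments: {"type":"object","properties":{"grip":{"type":"array","items":{"type":"number"}},"linear":{"type":"array","items":{"type":"array","items":{"type":"number"}}},"twist":{"type":"array","items":{"type":"number"}},"force":{"type":"number"}},"required":["grip","linear","twist"]}

```bash
mkdir -p pics; cat > h.py <<'E'
import numpy as np, cv2
from cell import *
def pts(cam, depth, mask):
    i=camera_info(cam); v,u=np.nonzero(mask&(depth>0))
    K=np.array([[i['fx'],0,i['cx']],[0,i['fy'],i['cy']],[0,0,1.]])
    n=cv2.undistortPoints(np.c_[u,v].astype(np.float64)[:,None],K,np.array(i['dist']))[:,0]
    z=depth[v,u]; P=np.c_[n*z[:,None],z,np.ones(len(z))]
    return (P@np.array(i['world_from_camera']).T)[:,:3]
E
python3 - <<'E'
from h import *
s=read_state(); print(s)
ims=[]
for c in ['top','side']:
    im,d=capture(c); np.save(f'pics/{c}_d.npy',d); cv2.imwrite(f'pics/{c}0.png',im[...,::-1]); ims.append(im)
    print(c,np.round(camera_info(c)['world_from_camera'],3).tolist())
    for n in ['brake_handle','brake_lever','tilt_handle','tilt_lever','jar_a','dish']:
        for r in trace(c,n)[:3]:
            P=pts(c,d,r['pixels']); 
            print(c,n,round(r['confidence'],2),r['extent'],len(P),np.round(np.median(P,0),3) if len(P) else '')
E
```

```text
{'time': 0.0, 'qpos': array([-9.75424047e-01,  3.85577355e-01,  6.60780891e-03, -5.06465434e-04,
       -1.19397285e+00, -2.58592608e-01]), 'joint_velocities': array([-0.00059591,  0.00088837, -0.00019133,  0.00106151, -0.0001432 ,
       -0.00131734]), 'joint_efforts': array([-1.70329713e-05, -3.92285657e+01,  1.88404298e+01,  4.18599442e+00,
       -4.51949338e-03, -1.79186287e-06]), 'tool_pos': array([ 0.20635329, -0.58933283,  0.23020086]), 'ee_rot': array([-2.30138087e-04, -1.67502963e-01,  9.85870960e-01,  1.07416934e-03]), 'force': array([-0.84366373, -0.53832457,  0.58143103]), 'torque': array([-0.04016933,  0.04405132,  0.02057914]), 'grip_width': 0.08563127468994526}
top [[-0.013, -0.992, 0.126, 0.311], [-1.0, 0.011, -0.013, -0.016], [0.012, -0.126, -0.992, 1.592], [0.0, 0.0, 0.0, 1.0]]
top brake_handle 0.91 [296.7, 157.2, 391.2, 215.4] 3627 [ 0.59  -0.208  0.017]
top brake_handle 0.34 [267.0, 234.1, 298.6, 262.4] 690 [ 0.406 -0.022  0.01 ]
top brake_lever 0.73 [310.8, 180.7, 359.2, 215.7] 328 [ 0.528 -0.174  0.12 ]
top tilt_handle 0.87 [147.4, 162.7, 246.3, 225.1] 3612 [0.
[... 681 characters left out ...]
73.2, 348.1, 186.7] 385 [ 0.532 -0.162  0.115]
side tilt_handle 0.66 [150.0, 216.0, 259.0, 308.7] 5014 [0.558 0.261 0.016]
side tilt_handle 0.53 [291.9, 168.5, 347.5, 188.4] 447 [ 0.538 -0.159  0.114]
side tilt_lever 0.63 [171.3, 256.4, 205.3, 272.7] 471 [0.528 0.315 0.116]
side tilt_lever 0.57 [307.1, 239.0, 336.6, 264.2] 572 [ 0.412 -0.026  0.01 ]
side jar_a 0.73 [352.2, 178.9, 380.6, 210.6] 761 [ 0.439 -0.265  0.062]
side jar_a 0.68 [161.1, 226.9, 194.0, 261.5] 351 [0.676 0.243 0.06 ]
side jar_a 0.67 [249.8, 255.6, 279.7, 302.4] 1301 [0.415 0.204 0.079]
side dish 0.9 [304.6, 241.3, 337.6, 265.2] 610 [ 0.41  -0.027  0.01 ]
side dish 0.24 [162.4, 231.8, 195.4, 262.6] 328 [0.676 0.242 0.06 ]
```

```bash
cat > fit.py <<'E'
from h import *
for c in ['top','side']:
    d=np.load(f'pics/{c}_d.npy')
    P=pts(c,d,np.ones(d.shape,bool))
    m=(abs(P[:,0]-.59)<.2)&(P[:,1]<-.03)&(P[:,1]>-.37)
    P=P[m]
    q=P[(P[:,2]>.009)&(P[:,2]<.02)]
    print(c,'plate',len(q),cv2.minAreaRect(q[:,:2].astype(np.float32)*1000),np.median(q[:,2]))
    q=P[(P[:,2]>.095)&(P[:,2]<.135)]
    for x in range(480,640,10):
        r=q[(q[:,0]>=x/1000)&(q[:,0]<(x+10)/1000)]
        if len(r): print(x,len(r),np.round(np.percentile(r[:,1],[0,25,50,75,100]),3),np.round(r[:,2].max(),3))
a=cv2.imread('pics/top0.png')[120:270,240:410]; b=cv2.imread('pics/side0.png')[130:280,240:410]
cv2.imwrite('pics/v1.png',np.hstack([cv2.resize(k,(400,353),interpolation=cv2.INTER_CUBIC) for k in (a,b)]))
E
python3 fit.py
```

```text
top plate 2142 ((581.9091796875, -200.4127960205078), (333.2115173339844, 387.4045104980469), 89.2729263305664) 0.01377001972107772
480 17 [-0.244 -0.237 -0.233 -0.23  -0.225] 0.126
490 37 [-0.244 -0.238 -0.231 -0.224 -0.216] 0.131
500 41 [-0.241 -0.226 -0.216 -0.209 -0.197] 0.126
510 41 [-0.219 -0.205 -0.196 -0.19  -0.179] 0.127
520 34 [-0.203 -0.188 -0.18  -0.174 -0.163] 0.127
530 42 [-0.183 -0.169 -0.163 -0.156 -0.147] 0.127
540 34 [-0.164 -0.151 -0.144 -0.138 -0.13 ] 0.128
550 41 [-0.15  -0.136 -0.127 -0.122 -0.11 ] 0.127
560 39 [-0.127 -0.116 -0.108 -0.102 -0.094] 0.125
570 57 [-0.334 -0.316 -0.123 -0.108 -0.097] 0.128
580 177 [-0.337 -0.305 -0.274 -0.239 -0.104] 0.132
590 276 [-0.338 -0.271 -0.218 -0.168 -0.105] 0.134
600 258 [-0.31  -0.232 -0.184 -0.137 -0.081] 0.134
610 150 [-0.254 -0.174 -0.143 -0.106 -0.081] 0.134
620 46 [-0.136 -0.12  -0.109 -0.095 -0.081] 0.132
side plate 1674 ((543.8355102539062, -192.9118194580078), (271.25164794921875, 366.9995422363281), 77.17827606201172) 0.01397398080099338
480 16 [-0.236 -0.231 -0.228 -0.225 -0.22 ] 0.121
490 33 [-0.237 -0.226 -0.223 -0.22  -0.213] 0.125
500 49 [-0.231 -0.216 -0.211 -0.207 -0.197] 0.122
510 48 [-0.217 -0.198 -0.194 -0.189 -0.179] 0.123
520 53 [-0.194 -0.181 -0.176 -0.17  -0.159] 0.124
530 53 [-0.184 -0.162 -0.158 -0.151 -0.142] 0.124
540 47 [-0.164 -0.145 -0.14  -0.135 -0.13 ] 0.124
550 53 [-0.147 -0.129 -0.124 -0.119 -0.106] 0.123
560 71 [-0.133 -0.111 -0.104 -0.098 -0.09 ] 0.124
570 42 [-0.336 -0.318 -0.107 -0.095 -0.092] 0.124
580 151 [-0.334 -0.302 -0.275 -0.248 -0.098] 0.125
590 239 [-0.332 -0.228 -0.192 -0.127 -0.099] 0.129
600 169 [-0.286 -0.186 -0.146 -0.104 -0.076] 0.129
610 92 [-0.227 -0.128 -0.1   -0.083 -0.075] 0.129
620 38 [-0.159 -0.115 -0.102 -0.08  -0.076] 0.128
```

View pics/v1.png

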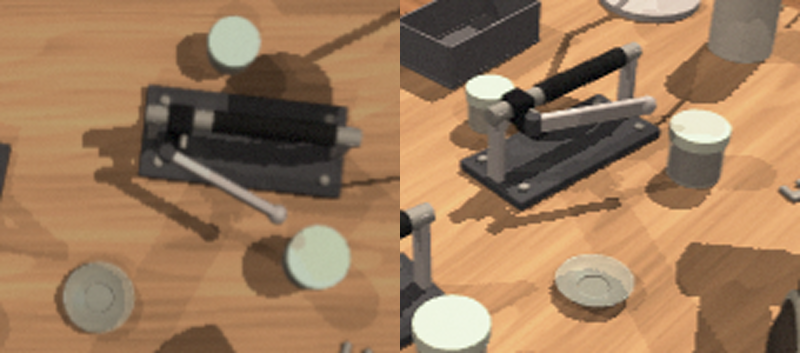

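View pics/top0.png

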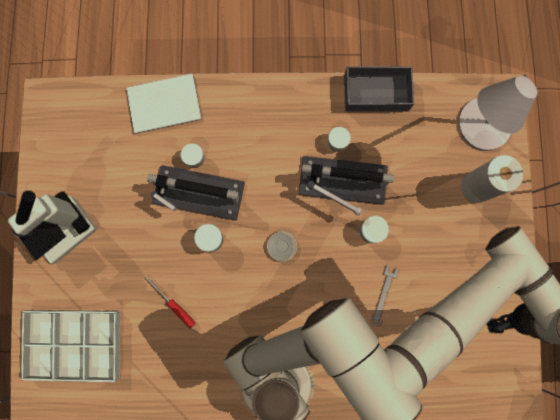

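```bash
cat > fit2.py <<'E'
from h import *
def line(q):
    vx,vy,x,y=cv2.fitLine(q[:,:2].astype(np.float32),cv2.DIST_HUBER,0,.001,.001).ravel()
    if vy<0: vx,vy=-vx,-vy
    return np.array([x,y]),np.array([vx,vy])
for c in ['top','side']:
    d=np.load(f'pics/{c}_d.npy'); P=pts(c,d,np.ones(d.shape,bool))
    P=P[(P[:,2]>.1)&(P[:,2]<.14)&(P[:,1]<-.07)&(P[:,1]>-.35)&(P[:,0]>.46)&(P[:,0]<.65)]
    n=np.array([.857,-.515]); s=(P[:,:2]-[.53,-.163])@n
    L=P[(abs(s)<.025)&(P[:,0]<.555)&(P[:,0]>.505)&(P[:,2]>np.percentile(P[:,2],30)-.02)]
    for k in range(2):
        p,v=line(L); nn=np.array([v[1],-v[0]]); r=(L[:,:2]-p)@nn
        print(c,'blade',np.round(p,4),np.round(v,4),'deg',np.degrees(np.arctan2(v[1],v[0])).round(2),'resid',np.round(np.percentile(r,[1,10,50,90,99]),4),'z',np.round(np.percentile(L[:,2],[5,50,95]),4))
        L=L[L[:,2]>np.percentile(L[:,2],95)-.006]
    B=P[(P[:,1]<-.14)&(P[:,1]>-.30)&(P[:,0]>.565)]
    p,v=line(B); r=(B[:,:2]-p)@np.array([v[1],-v[0]])
    print(c,'bar',np.round(p,4),'deg',np.degrees(np.arctan2(v[1],v[0])).round(2),np.round(np.percentile(r,[1,50,99]),4),'z',np.round(np.percentile(B[:,2],[5,50,95]),4))
    # ball
    b=P[(P[:,0]<.5)]; print(c,'ball',np.round(b.mean(0),4),len(b),np.round([b.min(0),b.max(0)],3).tolist())
    A=P[P[:,0]>.57]; t=(A[:,:2]-p)@v; print('bar ends',np.round(p+v*t.min(),3),np.round(p+v*t.max(),3))
    for n in ['jar_a','jar_b']: pass
E
python3 fit2.py
```

```text
top blade [ 0.5292 -0.1718] [0.451  0.8925] deg 63.19 resid [-0.0063 -0.0045  0.0001  0.0061  0.0085] z [0.1093 0.1195 0.1248]
top blade [ 0.5298 -0.1729] [0.4771 0.8788] deg 61.5 resid [-0.0062 -0.0043 -0.0001  0.0043  0.006 ] z [0.1191 0.1218 0.1258]
top bar [ 0.5968 -0.2353] deg 83.26 [-0.0113  0.      0.0154] z [0.111  0.1208 0.1271]
top ball [ 0.4928 -0.2317  0.1187] 54 [[0.484, -0.244, 0.107], [0.5, -0.216, 0.131]]
bar ends [ 0.585 -0.337] [ 0.615 -0.08 ]
side blade [ 0.5303 -0.1662] [0.4971 0.8677] deg 60.19 resid [-0.0055 -0.003  -0.0003  0.0049  0.0102] z [0.1022 0.1148 0.1223]
side blade [ 0.5235 -0.1827] [0.4693 0.883 ] deg 62.01 resid [-0.0072 -0.0044 -0.0005  0.005   0.0078] z [0.1167 0.12   0.1228]
side bar [ 0.5941 -0.2214] deg 82.51 [-0.0074 -0.0005  0.0169] z [0.105  0.1192 0.125 ]
side ball [ 0.4924 -0.225   0.1144] 49 [[0.485, -0.237, 0.1], [0.5, -0.213, 0.125]]
bar ends [ 0.579 -0.336] [ 0.613 -0.075]
```

Request:
{"fn": "move_arm", "kwargs": {"grip": [0, 0, 0, 0, 0, 0, 0, 0], "linear": [[-0.03, 0.02, 0], [-0.045, 0.035, 0], [-0.045, 0.035, 0], [-0.045, 0.035, 0], [-0.045, 0.035, 0], [-0.045, 0.035, 0], [-0.045, 0.035, 0], [-0.045, 0.035, 0]], "twist": [0, 0, 0, 0, 0, 0, 0, 0], "force": 40}}

```text
time: 1.7
tool_pos: [0.4455, -0.2241, 0.2318]
ee_rot: [0.0, -0.168, 0.986, -0.0]
force: [0.5, -0.7, -0.3]
grip_width: -0.0
```

Request:
{"fn": "move_arm", "kwargs": {"grip": [0, 0, 0, 0, 0, 0], "linear": [[0, 0, 0], [0, 0, 0], [0, 0, 0], [0, 0, 0], [0, 0, 0], [0, 0, 0]], "twist": [-10.2, -10.2, -10.2, -10.2, 0, 0]}}

```text
time: 2.45
tool_pos: [0.4446, -0.2258, 0.2314]
ee_rot: [0.0, -0.5, 0.866, -0.0]
force: [0.2, -0.2, -0.5]
grip_width: -0.0
```

```bash
cat > go.py <<'E'
from h import *; import sys
from scipy.spatial.transform import Rotation as R
PIV=np.array([.568,-.104]); 
def rep(tgt=None):
    s=read_state(); w,x,y,z=s['ee_rot']; M=R.from_quat([x,y,z,w]).as_matrix(); p=s['tool_pos']
    print('t',s['time'].__round__(2),'tcp',p.round(4),'yang',np.degrees(np.arctan2(M[1,1],M[0,1])).round(2),'zaxis',M[:,2].round(3),'F',s['force'].round(2),'w',round(s['grip_width'],4))
    ya=M[:2,1]/np.linalg.norm(M[:2,1]); r=p[:2]-PIV; print('rel pivot: along lever',round(float(r@np.array([-ya[1],ya[0]])),4),'press',round(float(r@-ya),4), 'F press',round(float(s['force'][:2]@-ya),2))
    if tgt is not None: print('to go tool',(M.T@(np.array(tgt)-p)).round(4))
rep(eval(sys.argv[1]) if len(sys.argv)>1 else None)
E
python3 go.py "[.478,-.179,.231]"
```

```text
t 2.45 tcp [ 0.4446 -0.2258  0.2314] yang 149.95 zaxis [ 0. -0. -1.] F [ 0.23 -0.21 -0.51] w -0.0
rel pivot: along lever 0.1672 press -0.0459 F press 0.31
to go tool [-0.0572 -0.0055  0.0004]
```

Request:
{"fn": "move_arm", "kwargs": {"grip": [0, 0, 0], "linear": [[-0.03, 0, 0], [-0.027, -0.005, 0], [0, 0, 0]], "twist": [0, 0, 0]}}

```text
time: 2.82
tool_pos: [0.4782, -0.1779, 0.2312]
ee_rot: [0.0, -0.501, 0.865, -0.0]
force: [-0.6, -0.7, 0.2]
grip_width: -0.0
```

```bash
cat > w.py <<'E'
from go import *
s=read_state(); im,d=capture('wrist'); i=camera_info('wrist')
w,x,y,z=s['ee_rot']; T=np.eye(4); T[:3,:3]=R.from_quat([x,y,z,w]).as_matrix(); T[:3,3]=s['tool_pos']
W=T@np.array(i['hand_eye'])
import h; oc=h.camera_info; h.camera_info=lambda c:dict(oc(c),world_from_camera=W)
cv2.imwrite('pics/w1.png',im[...,::-1])
r=trace('wrist','brake_lever')
for q in r[:2]:
    P=h.pts('wrist',d,q['pixels']); print(q['confidence'],q['extent'],len(P))
    P=P[P[:,2]>.113]
    v=cv2.fitLine(P[:,:2].astype(np.float32),cv2.DIST_HUBER,0,.001,.001).ravel()
    print('line',v.round(4),np.degrees(np.arctan2(v[1],v[0])),np.percentile(P[:,2],[5,50,95]).round(4))
    u=np.array([-.5,-.866]);n=np.array([.866,-.5]); a=(P[:,:2]-PIV)@u; b=(P[:,:2]-PIV)@n
    for k in range(0,170,20):
        m=(a>k/1000)&(a<k/1000+.02)
        if m.sum()>5: print(k,m.sum(),np.percentile(b[m],[2,50,98]).round(4),P[m,2].max().round(4))
    print('max along',a.max())
E
python3 w.py
```

```text
t 2.83 tcp [ 0.4782 -0.1779  0.2312] yang 150.12 zaxis [ 0. -0. -1.] F [-0.64 -0.69  0.19] w -0.0
rel pivot: along lever 0.1088 press -0.041 F press -0.21
0.69 [353.1, 225.8, 425.5, 285.9] 3328Traceback (most recent call last):
  File "w.py", line 11, in <module>
    v=cv2.fitLine(P[:,:2].astype(np.float32),cv2.DIST_HUBER,0,.001,.001).ravel()
      ~~~~~~~~~~~^^^^^^^^^^^^^^^^^^^^^^^^^^^^^^^^^^^^^^^^^^^^^^^^^^^^^^^
cv2.error: OpenCV(4.12.0) /io/opencv/modules/imgproc/src/linefit.cpp:50: error: (-215:Assertion failed) count > 0 in function 'fitLine2D_wods'
```

View pics/w1.png

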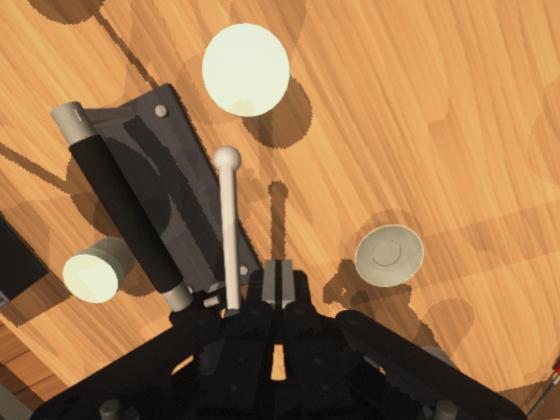

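The wrist picture shows the lever running from (235,305) to its ball at (228,158). The shut fingertips, at (278,265), are on its outer side, and jar_a at (246,70) is clear of them. The trace call picked the dish instead of the lever, so I'll measure with a hand-set pixel window.

```bash
python3 - <<'E'
import re
t=open('w.py').read()
t=t.replace("r=trace('wrist','brake_lever')","M=np.zeros(d.shape,bool); M[145:305,212:246]=1; r=[dict(pixels=M,confidence=1,extent=0)]")
t=t.replace("P=P[P[:,2]>.113]","P=P[(P[:,2]>.113)&(P[:,2]<.14)]")
open('w.py','w').write(t)
E
python3 w.py
```

```text
t 2.92 tcp [ 0.4771 -0.1788  0.2312] yang 150.06 zaxis [-0.001  0.    -1.   ] F [ 0.74 -0.93 -0.71] w 0.0001
rel pivot: along lever 0.1102 press -0.0414 F press 1.11
1 0 5419
line [ 0.5045  0.8634  0.521  -0.1873] 59.702713 [0.115  0.1198 0.1212]
0 103 [-0.0046  0.0015  0.0216] 0.122
20 251 [-0.0045  0.0008  0.0074] 0.1222
40 260 [-0.0044  0.0008  0.0071] 0.1218
60 290 [-0.0046  0.0005  0.0071] 0.1223
80 302 [-0.0045  0.0007  0.007 ] 0.1218
100 327 [-0.0045  0.0008  0.0073] 0.1216
120 357 [-0.0046  0.0008  0.0071] 0.122
140 536 [-0.0088  0.0005  0.0109] 0.1225
max along 0.15804404640154535
```

Request:
{"fn": "move_arm", "kwargs": {"grip": [0, 0, 0, 0, 0], "linear": [[0, 0, 0.04], [0, 0, 0.04], [0, 0, 0.04], [0, 0, 0.021], [0, 0, 0]], "twist": [0, 0, 0, 0, 0]}}

```text
time: 3.6
tool_pos: [0.4757, -0.1794, 0.0889]
ee_rot: [-0.002, -0.5, 0.866, 0.001]
force: [0.6, 0.3, 0.2]
grip_width: -0.0
```

Request:
{"fn": "move_arm", "kwargs": {"grip": [0, 0, 0, 0, 0, 0], "linear": [[0, -0.006, 0], [0, -0.006, 0], [0, -0.004, 0], [0, -0.002, 0], [0, 0, 0], [0, 0, 0]], "twist": [0, 0, 0, 0, 0, 0]}}

```text
time: 4.35
tool_pos: [0.4928, -0.1877, 0.0903]
ee_rot: [-0.0, -0.501, 0.866, 0.0]
force: [0.9, -0.3, -0.5]
grip_width: 0.0003
```

```bash
python3 go.py
```

```text
t 4.35 tcp [ 0.4928 -0.1877  0.0903] yang 150.1 zaxis [-0.  0. -1.] F [ 0.88 -0.28 -0.48] w 0.0003
rel pivot: along lever 0.1101 press -0.0235 F press 0.9
```

Request:
{"fn": "move_arm", "kwargs": {"grip": [0, 0, 0, 0, 0, 0, 0, 0], "linear": [[0, -0.002, 0], [0, -0.002, 0], [0.001, -0.0055, 0], [0.001, -0.0055, 0], [0.001, -0.0055, 0], [0.001, -0.0055, 0], [0, 0, 0], [0, 0, 0]], "twist": [0, 0, -2.87, -2.87, -2.87, -2.87, 0, 0]}}

```text
time: 5.35
tool_pos: [0.5135, -0.2026, 0.0899]
ee_rot: [-0.001, -0.584, 0.811, 0.001]
force: [-2.8, 2.8, 0.8]
grip_width: 0.0001
```

```bash
python3 go.py
```

```text
t 5.35 tcp [ 0.5135 -0.2026  0.0899] yang 161.52 zaxis [-0.002  0.001 -1.   ] F [-2.81  2.84  0.79] w 0.0001
rel pivot: along lever 0.1108 press -0.0205 F press -3.56
```

Request:
{"fn": "move_arm", "kwargs": {"grip": [0, 0, 0, 0, 0], "linear": [[0.001, -0.0055, 0], [0.001, -0.0055, 0], [0.001, -0.0055, 0], [0, 0, 0], [0, 0, 0]], "twist": [-2.87, -2.87, -2.87, 0, 0]}}

```text
time: 5.98
tool_pos: [0.5284, -0.2099, 0.0899]
ee_rot: [-0.001, -0.644, 0.765, 0.001]
force: [-4.9, 2.4, 1.2]
grip_width: -0.0001
```

```bash
python3 go.py
```

```text
t 5.97 tcp [ 0.5284 -0.2099  0.0899] yang 170.12 zaxis [-0.002  0.001 -1.   ] F [-4.92  2.4   1.19] w -0.0001
rel pivot: along lever 0.1112 press -0.0208 F press -5.26
```

Request:
{"fn": "move_arm", "kwargs": {"grip": [0, 0, 0, 0], "linear": [[0.0005, -0.003, 0], [0.0005, -0.0025, 0], [0, 0, 0], [0, 0, 0]], "twist": [-1.4, -1.4, 0, 0]}}

```text
time: 6.48
tool_pos: [0.5338, -0.2119, 0.0899]
ee_rot: [-0.001, -0.662, 0.749, 0.001]
force: [-4.6, 2.1, 0.5]
grip_width: 0.0001
```

```bash
python3 go.py
```

```text
t 6.47 tcp [ 0.5338 -0.2119  0.0899] yang 172.92 zaxis [-0.002  0.    -1.   ] F [-4.62  2.07  0.52] w 0.0001
rel pivot: along lever 0.1113 press -0.0207 F press -4.84
```

Request:
{"fn": "move_arm", "kwargs": {"grip": [0, 0, 0], "linear": [[0, -0.001, 0], [0, 0, 0], [0, 0, 0]], "twist": [0, 0, 0]}}

```text
time: 6.85
tool_pos: [0.5347, -0.2121, 0.0899]
ee_rot: [-0.001, -0.662, 0.749, 0.001]
force: [-5.4, 1.3, 1.9]
grip_width: -0.0
```

```bash
python3 go.py
```

```text
t 6.85 tcp [ 0.5347 -0.2121  0.0899] yang 172.91 zaxis [-0.002  0.    -1.   ] F [-5.45  1.3   1.86] w -0.0
rel pivot: along lever 0.1114 press -0.0197 F press -5.56
```

Request:
{"fn": "move_arm", "kwargs": {"grip": [0, 0, 0], "linear": [[0, -0.001, 0], [0, 0, 0], [0, 0, 0]], "twist": [0, 0, 0]}}

```text
time: 7.22
tool_pos: [0.5356, -0.2123, 0.0899]
ee_rot: [-0.001, -0.662, 0.749, 0.001]
force: [-5.9, 1.8, 0.8]
grip_width: -0.0002
```

```bash
python3 go.py
```

```text
t 7.22 tcp [ 0.5356 -0.2123  0.0899] yang 172.92 zaxis [-0.002  0.    -1.   ] F [-5.9   1.79  0.77] w -0.0002
rel pivot: along lever 0.1114 press -0.0188 F press -6.08
```

Request:
{"fn": "move_arm", "kwargs": {"grip": [0, 0, 0], "linear": [[0, -0.001, 0], [0, 0, 0], [0, 0, 0]], "twist": [0, 0, 0]}}

```text
time: 7.6
tool_pos: [0.5365, -0.2124, 0.09]
ee_rot: [-0.001, -0.662, 0.749, 0.001]
force: [-5.9, 1.1, 1.0]
grip_width: 0.0
```

```bash
python3 go.py
```

```text
t 7.6 tcp [ 0.5365 -0.2124  0.09  ] yang 172.92 zaxis [-0.003  0.    -1.   ] F [-5.87  1.07  0.98] w 0.0
rel pivot: along lever 0.1115 press -0.0179 F press -5.96
```

Request:
{"fn": "move_arm", "kwargs": {"grip": [0, 0, 0], "linear": [[0, -0.001, 0], [0, 0, 0], [0, 0, 0]], "twist": [0, 0, 0]}}

```text
time: 7.98
tool_pos: [0.5374, -0.2126, 0.0899]
ee_rot: [-0.001, -0.662, 0.749, 0.001]
force: [-5.1, 1.6, 1.3]
grip_width: 0.0002
```

```bash
python3 go.py
```

```text
t 7.97 tcp [ 0.5374 -0.2126  0.0899] yang 172.92 zaxis [-0.003  0.    -1.   ] F [-5.15  1.61  1.31] w 0.0002
rel pivot: along lever 0.1115 press -0.017 F press -5.31
```

Request:
{"fn": "move_arm", "kwargs": {"grip": [0, 0, 0], "linear": [[0, -0.001, 0], [0, 0, 0], [0, 0, 0]], "twist": [0, 0, 0]}}

```text
time: 8.35
tool_pos: [0.5377, -0.2126, 0.0899]
ee_rot: [-0.001, -0.662, 0.749, 0.002]
force: [-6.4, 1.8, 2.3]
grip_width: 0.0001
```

```bash
python3 go.py
```

```text
t 8.35 tcp [ 0.5377 -0.2126  0.0899] yang 172.91 zaxis [-0.004  0.001 -1.   ] F [-6.42  1.8   2.25] w 0.0001
rel pivot: along lever 0.1115 press -0.0167 F press -6.59
```

Request:
{"fn": "move_arm", "kwargs": {"grip": [0, 0, 0], "linear": [[0, -0.001, 0], [0, 0, 0], [0, 0, 0]], "twist": [0, 0, 0]}}

```text
time: 8.72
tool_pos: [0.5378, -0.2126, 0.0899]
ee_rot: [-0.002, -0.662, 0.75, 0.002]
force: [-9.0, 1.8, 3.1]
grip_width: -0.0002
```

```bash
python3 go.py; python3 - <<'E'
from h import *
o=[]
for c in ('side','top'):
    im,d=capture(c); np.save(f'pics/{c}_d2.npy',d); o.append(cv2.resize(im[130:280,240:410,::-1],(400,353),interpolation=cv2.INTER_CUBIC))
cv2.imwrite('pics/v2.png',np.hstack(o))
E
```

```text
t 8.72 tcp [ 0.5378 -0.2126  0.0899] yang 172.9 zaxis [-0.006  0.001 -1.   ] F [-9.01  1.82  3.1 ] w -0.0002
rel pivot: along lever 0.1116 press -0.0166 F press -9.17
```

View pics/v2.png

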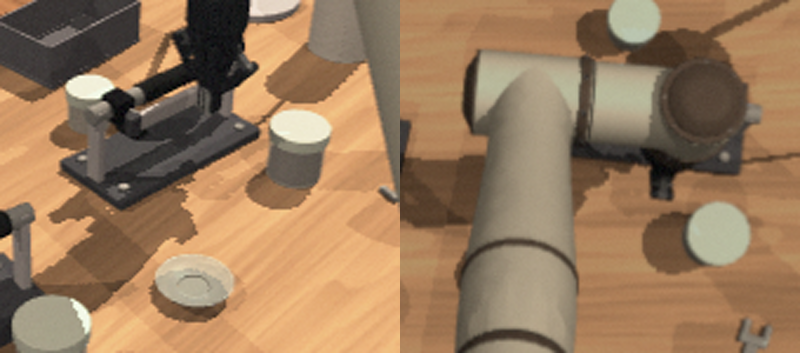

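The side view shows the blade parallel to the bar with a gap left, and no jars have moved. The tool has stalled with the force rising to about 9 N, so the lever is against its stop. I'll hold it there.

Request:
{"fn": "move_arm", "kwargs": {"grip": [0, 0, 0, 0, 0, 0, 0, 0], "linear": [[0, -0.001, 0], [0, 0, 0], [0, 0, 0], [0, 0, 0], [0, 0, 0], [0, 0, 0], [0, 0, 0], [0, 0, 0]], "twist": [0, 0, 0, 0, 0, 0, 0, 0]}}

```text
time: 9.82
tool_pos: [0.5378, -0.2127, 0.0899]
ee_rot: [-0.003, -0.662, 0.75, 0.003]
force: [-11.4, 2.5, 5.4]
grip_width: 0.0002
```

```bash
python3 go.py; python3 - <<'E'
from h import *
d=np.load('pics/side_d2.npy'); P=pts('side',d,np.ones(d.shape,bool))
v=np.array([np.sin(.122),np.cos(.122)]); x=np.array([v[1],-v[0]])
c=np.array([.597,-.207]); q=(P[:,:2]-c); a=q@v; b=q@x
m=(P[:,2]>.1)&(P[:,2]<.14)
for lo in range(-40,100,20):
    k=m&(a>lo/1000)&(a<lo/1000+.02)&(b>-.1)&(b<-.022)&(P[:,2]>.108)
    if k.sum(): print(lo,k.sum(),np.percentile(b[k],[5,50,95]).round(4))
E
```

```text
t 9.82 tcp [ 0.5378 -0.2127  0.0899] yang 172.89 zaxis [-0.008  0.001 -1.   ] F [-11.42   2.47   5.38] w 0.0002
rel pivot: along lever 0.1116 press -0.0165 F press -11.64
-40 1 [-0.0866 -0.0866 -0.0866]
-20 77 [-0.0727 -0.061  -0.0332]
0 51 [-0.0702 -0.0437 -0.0345]
20 32 [-0.0446 -0.0425 -0.0351]
40 34 [-0.0448 -0.0415 -0.0338]
60 31 [-0.0456 -0.0421 -0.0323]
80 32 [-0.0456 -0.0419 -0.0328]
```

Request:
{"fn": "move_arm", "kwargs": {"grip": [0, 0, 0, 0, 0, 0, 0, 0], "linear": [[0, 0, 0], [0, 0, 0], [0, 0, 0], [0, 0.002, 0], [0, 0.003, 0], [0, 0.003, 0], [-0.001, 0.0055, 0], [-0.001, 0.0055, 0]], "twist": [0, 0, 0, 0, 0, 0, 2.87, 2.87]}}

```text
time: 10.82
tool_pos: [0.5227, -0.2078, 0.09]
ee_rot: [0.0, -0.623, 0.782, 0.0]
force: [-2.8, 3.0, -0.5]
grip_width: 0.0001
```

Request:
{"fn": "move_arm", "kwargs": {"grip": [0, 0, 0, 0, 0, 0, 0, 0], "linear": [[-0.001, 0.0055, 0], [-0.001, 0.0055, 0], [-0.001, 0.0055, 0], [-0.001, 0.0055, 0], [-0.001, 0.0055, 0], [-0.001, 0.0055, 0], [0, 0.002, 0], [0, 0, 0]], "twist": [2.87, 2.87, 2.87, 2.87, 2.87, 2.87, 0, 0]}}

```text
time: 11.82
tool_pos: [0.4938, -0.1907, 0.0908]
ee_rot: [0.001, -0.501, 0.866, -0.001]
force: [0.2, -0.2, -0.1]
grip_width: 0.0003
```

```bash
python3 go.py
```

```text
t 11.82 tcp [ 0.4938 -0.1907  0.0908] yang 150.07 zaxis [ 0.003 -0.001 -1.   ] F [ 0.19 -0.16 -0.07] w 0.0003
rel pivot: along lever 0.1122 press -0.021 F press 0.25
```

Force is back to zero, so the lever is out. Moving clear: straight back, then up, then off to the side so I can look.

Request:
{"fn": "move_arm", "kwargs": {"grip": [0, 0, 0, 0, 0, 0, 0, 0], "linear": [[0, 0.006, 0], [0, 0.012, 0], [0, 0.006, 0], [0, 0, -0.02], [0, 0, -0.04], [0, 0, -0.05], [0, 0, -0.04], [0, 0, 0]], "twist": [0, 0, 0, 0, 0, 0, 0, 0]}}

```text
time: 12.82
tool_pos: [0.4735, -0.1787, 0.2441]
ee_rot: [0.003, -0.5, 0.866, -0.003]
force: [-0.2, -0.3, -0.2]
grip_width: -0.0001
```

Request:
{"fn": "move_arm", "kwargs": {"grip": [0, 0, 0, 0, 0], "linear": [[0, 0.03, 0], [0, 0.03, 0], [0, 0.02, 0], [0, 0, 0], [0, 0, 0]], "twist": [0, 0, 0, 0, 0]}}

```text
time: 13.45
tool_pos: [0.4028, -0.1386, 0.2399]
ee_rot: [-0.0, -0.5, 0.866, 0.0]
force: [-1.0, 0.3, 1.0]
grip_width: 0.0001
```

```bash
python3 go.py; python3 - <<'E'
from h import *
o=[]
for c in ('side','top'):
    im,d=capture(c); d0=np.load(f'pics/{c}_d.npy'); o.append(cv2.resize(im[130:280,140:410,::-1],(400,222),interpolation=cv2.INTER_CUBIC))
    for n in ['brake_lever','tilt_lever','jar_a','dish']:
        for r in trace(c,n)[:4]:
            P=pts(c,d,r['pixels']); print(c,n,round(r['confidence'],2),np.round(r['extent']),np.round(np.median(P,0),3))
cv2.imwrite('pics/v3.png',np.vstack(o))
E
```

```text
t 13.45 tcp [ 0.4028 -0.1386  0.2399] yang 150.04 zaxis [-0. -0. -1.] F [-1.    0.26  1.02] w 0.0001
rel pivot: along lever 0.1125 press -0.1259 F press -1.0
side brake_lever 0.86 [294. 173. 347. 189.] [ 0.538 -0.161  0.114]
side tilt_lever 0.56 [170. 254. 209. 273.] [0.528 0.315 0.115]
side jar_a 0.79 [247. 259. 282. 303.] [0.416 0.203 0.079]
side jar_a 0.76 [354. 176. 380. 210.] [ 0.439 -0.266  0.06 ]
side jar_a 0.72 [267. 161. 286. 185.] [ 0.719 -0.169  0.058]
side jar_a 0.55 [163. 229. 192. 261.] [0.676 0.242 0.06 ]
side dish 0.63 [307. 240. 338. 265.] [ 0.412 -0.027  0.01 ]
top brake_lever 0.85 [308. 180. 359. 213.] [ 0.539 -0.155  0.12 ]
top tilt_lever 0.41 [152. 190. 175. 209.] [0.532 0.315 0.122]
top jar_a 0.76 [365. 215. 386. 244.] [ 0.444 -0.291  0.075]
top jar_a 0.72 [182. 144. 204. 168.] [0.671 0.238 0.059]
top jar_a 0.68 [329. 124. 352. 154.] [ 0.718 -0.194  0.059]
top jar_a 0.67 [192. 224. 224. 252.] [0.426 0.186 0.084]
```

View pics/v3.png

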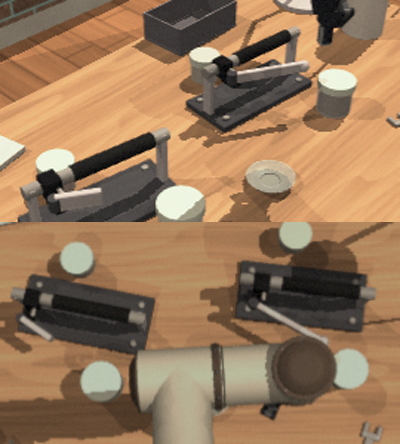

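The lever is back in its first position and its side-view extent matches the start. Jars, dish and the short lever haven't moved.

```bash
python3 -c "
from cell import *; print(finish_job())"
```

```text
the job is handed in; nothing more can be done
None
```

I pressed the brake lever in against its stop with the back of the shut fingers, held it there, eased it back out and moved clear. The job is handed in, at about 13.5 s of the 38 s allowed.

- **Press and hold:** The tool stopped moving while the force kept climbing, from about 6.6 to 11.6 N. The side camera showed the blade parallel to the bar. I held it there for well over a second.
- **Release:** The lever came out under the fingers at about 0.4 rad/s. The contact force was back to about zero before the fingers left the lever.
- **Last look:** The brake lever's outline in the side view matches the start to within about 2 pixels. The short lever, the four jars and the dish are where they stood, to within about 5 mm. The screwdriver and wrench I did not measure again, but the arm never went near them.

Two things disagreed along the way:
- In the wrist picture the network reported the dish as the lever, so I measured the blade from depth in a window I set by hand.
- The stop came about 4 mm later than I had worked out. The shut fingers seem to be about 23 mm over the backs, not the 29 mm I had assumed.

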